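# Gauge and sort texture-roller sleeves at the art table

## Robot

A 6-joint arm with a two-finger parallel gripper is mounted at the origin on the work surface. World frame = base frame: x ahead of the robot, y to its left, z up, the work surface at z = 0. Lengths are in mm, angles in rad, forces in N, time in s.
With the tool pointing down it reaches from about 400 to 825 mm from the base axis. Payload 7 kg.
Tool frame: the origin (TCP) lies at the very end of the fingers, on their centre line; the grasp point (between the pads) lies 19 mm behind it; z points along the fingers, y is the line along which they close (so a half turn about z gives the same grasp; the last joint's range is limited). The gripper opens to 88 mm and grips with 3 to 60 N. Pads are 19 mm wide; open, the fingers measure 130 mm over their backs; the gripper's body (78 mm by 193 mm) begins 47 mm behind the grasp point.
Start: joints at [-0.877, 0.359, 0.012, 0, -1.224, -0.288], TCP at [266.431, -620.169, 187.361] pointing down, gripper open.
Joint ranges: [-3.07, 3.07], [-1.43, 2.12], [-1.02, 1.25], [-3.03, 1.67], [-3.05, -0], [-3.03, 3.03]. Speed limits (rad/s): [2.39, 2.39, 3.01, 3.14, 3.14, 3.14].

## Interface

Orientations are given as a unit quaternion [x, y, z, w].
In Python, from plant import bot gives the robot as it stands. Calls block until the motion is done:
- bot.move_ptp(position, orientation): joint-space move of the TCP to a pose.
- bot.line_to(position, velocity=150, ori=None): straight line of the TCP; ori=None keeps the orientation; velocity is the mean speed in mm/s.
- bot.move_joints(angles): joint-space move.
- bot.move_gripper(opening, force=None): finger opening in mm; force is the grip in N (None keeps the last); returns when the fingers have stopped.
- bot.pause(seconds).
- bot.solve_ik(position, orientation): joint angles nearest the present ones, or None.
- bot.read_state(): the state.
- bot.camera(name): name is "side" or "top" or "wrist"; returns the picture (384x512x3 uint8, red, green, blue); there is no depth.
- bot.get_calibration(name): a dict with "fx", "fy", "cx", "cy" (pixels), "view" (4x4, takes a point from world to camera coordinates); the wrist camera has in their place "T_tool_cam" (4x4, takes a point from camera to tool coordinates, whose origin is the TCP and whose axes are the flange's). Camera axes: x right, y up, looking along -z (the intrinsics and any distortion apply to the point x, -y, -z); pixel columns grow to the right and rows downward; lengths in mm; the calibration is good to about 2 mm. The wrist camera is an equidistant fisheye: a pixel r from the principal point sees the ray r / f radians off the axis. A picture is of the moment at which its call begins: read the wrist's pose just before it. get_calibration takes no time and is no camera call.
A pose or a line that the arm cannot do raises bot.Unreachable and nothing moves.
- bot.close_job(): hands the job in; it is judged then, once.
The state is a dict: "t": time; "joint_pos": joint angles; "qvel": joint speeds; "tau": joint torques, N m; "tcp_pos": TCP position; "eef_rot": TCP orientation; "contact_force": force on the tool from outside, world axes, zero at the start; "moment": the same for the moment, N m; "width": finger opening in mm; "finger_force": force on a finger pad.
Only numpy, scipy, OpenCV 4.12 (cv2) and the standard library are available. Lean on these libraries where they do the work, as an engineer would, in place of code of your own. Each camera call takes 0.05 s, during which the arm holds its last target. There are 200 camera calls.

## Task

Check the three washed roller sleeves one at a time: slide each down the upright gauge pin as far as it will go, without forcing it, then take it off and stand it upright in the green tray if it went all the way down to the base plate, or in the orange tray if dried paint inside stopped it part-way, before you pick up the next one. Do not push or knock over the paint bottle, the jars and the cup standing around.

Things in the scene. Friction and masses are not known exactly. Their poses are not given: they have to be found in the camera images.
- sleeve_1: one of three identical-looking blue plastic roller sleeves with small white bumps: a tube 60 mm long, 38 mm outside diameter, 23 mm bore, 30 to 65 g, standing upright on the table at the start. Origin: centre of its underside, z along its axis. Any of the three may have a hard crust of dried paint halfway down its bore; neither its name nor its outside tells which
- sleeve_2: one of three identical-looking blue plastic roller sleeves with small white bumps: a tube 60 mm long, 38 mm outside diameter, 23 mm bore, 30 to 65 g, standing upright on the table at the start. Origin: centre of its underside, z along its axis. Any of the three may have a hard crust of dried paint halfway down its bore; neither its name nor its outside tells which
- sleeve_3: one of three identical-looking blue plastic roller sleeves with small white bumps: a tube 60 mm long, 38 mm outside diameter, 23 mm bore, 30 to 65 g, standing upright on the table at the start. Origin: centre of its underside, z along its axis. Any of the three may have a hard crust of dried paint halfway down its bore; neither its name nor its outside tells which
- gauge: the spindle gauge, fixed to the table: a grey round base plate 90 mm in diameter and 14 mm thick with an upright steel pin in its centre, 20 mm in diameter, standing 50 mm above the plate, its last 10 mm tapering to 13 mm. Origin: centre of the underside of the base plate; z up along the pin
- gauge_plate (a point): on the pin's axis at the top face of the gauge's base plate, 14 mm above the table; the pin's tip is 50 mm above it. A clear sleeve slides down until its underside rests on this plate; a crusted one stops firmly with its underside about 25 mm above it
- ready_tray: shallow green plastic tray fixed to the table, 180 mm along its own x by 80 mm along its own y, 25 mm high, walls and floor 4 mm thick (floor top at 4 mm). Origin: centre of its underside. Room for all three sleeves standing in a row along x, e.g. at x = -55, 0 and +55 mm. For sleeves that go all the way down the pin. The two trays swap sides of the table from one start to another
- soak_tray: shallow orange plastic tray fixed to the table, 180 mm along its own x by 80 mm along its own y, 25 mm high, walls and floor 4 mm thick (floor top at 4 mm). Origin: centre of its underside. Room for all three sleeves standing in a row along x, e.g. at x = -55, 0 and +55 mm. For sleeves that stop part-way down the pin. The two trays swap sides of the table from one start to another
- paint_bottle: bystander: yellow paint bottle with black cap standing upright, 48 mm in diameter, 150 mm tall, loose. Origin: centre of its underside
- water_cup: bystander: empty clear plastic cup standing upright, 64 mm in diameter at the rim, 70 mm tall, loose. Origin: centre of its underside
- jar_red: bystander: closed red paint jar with a white lid, 52 mm in diameter, 70 mm tall, loose. Origin: centre of its underside
- jar_purple: bystander: closed purple paint jar with a white lid, 52 mm in diameter, 70 mm tall, loose. Origin: centre of its underside
There are look-alikes about, which are no part of the job. What is shaped like the sleeve_2 but pink is not meant.

How it is judged (in metres and radians):
On the way, in this order (a step that is already met when the one before it is completed fails the run):
1. one sleeve is on the gauge pin as far as it will go (((z of sleeve_1 in the frame of gauge_plate below 0.005 m and horizontal distance between sleeve_1 and gauge_plate below 0.006 m and angle between sleeve_1's own z axis and vertical below 0.15 rad) or (z of sleeve_2 in the frame of gauge_plate below 0.005 m and horizontal distance between sleeve_2 and gauge_plate below 0.006 m and angle between sleeve_2's own z axis and vertical below 0.15 rad) or (z of sleeve_3 in the frame of gauge_plate below 0.029 m and horizontal distance between sleeve_3 and gauge_plate below 0.006 m and angle between sleeve_3's own z axis and vertical below 0.15 rad))), for 0.1 s.
2. one sleeve stands in its right tray and another is on the pin as far as it will go (((z of sleeve_1 in the frame of gauge_plate below 0.005 m and horizontal distance between sleeve_1 and gauge_plate below 0.006 m and angle between each of sleeve_1, sleeve_2's own z axis and vertical below 0.15 rad and x of sleeve_2 in the frame of ready_tray between -0.075 and 0.075 m and y of sleeve_2 in the frame of ready_tray between -0.025 and 0.025 m and z of sleeve_2 in the frame of ready_tray below 0.01 m and linear speed of sleeve_2 below 0.03 m/s and contact force between sleeve_2 and the fingers below 0.1 N) or (z of sleeve_1 in the frame of gauge_plate below 0.005 m and horizontal distance between sleeve_1 and gauge_plate below 0.006 m and angle between each of sleeve_1, sleeve_3's own z axis and vertical below 0.15 rad and x of sleeve_3 in the frame of soak_tray between -0.075 and 0.075 m and y of sleeve_3 in the frame of soak_tray between -0.025 and 0.025 m and z of sleeve_3 in the frame of soak_tray below 0.01 m and linear speed of sleeve_3 below 0.03 m/s and contact force between sleeve_3 and the fingers below 0.1 N) or (z of sleeve_2 in the frame of gauge_plate below 0.005 m and horizontal distance between sleeve_2 and gauge_plate below 0.006 m and angle between each of sleeve_2, sleeve_1's own z axis and vertical below 0.15 rad and x of sleeve_1 in the frame of ready_tray between -0.075 and 0.075 m and y of sleeve_1 in the frame of ready_tray between -0.025 and 0.025 m and z of sleeve_1 in the frame of ready_tray below 0.01 m and linear speed of sleeve_1 below 0.03 m/s and contact force between sleeve_1 and the fingers below 0.1 N) or (z of sleeve_2 in the frame of gauge_plate below 0.005 m and horizontal distance between sleeve_2 and gauge_plate below 0.006 m and angle between each of sleeve_2, sleeve_3's own z axis and vertical below 0.15 rad and x of sleeve_3 in the frame of soak_tray between -0.075 and 0.075 m and y of sleeve_3 in the frame of soak_tray between -0.025 and 0.025 m and z of sleeve_3 in the frame of soak_tray below 0.01 m and linear speed of sleeve_3 below 0.03 m/s and contact force between sleeve_3 and the fingers below 0.1 N) or (z of sleeve_3 in the frame of gauge_plate below 0.029 m and horizontal distance between sleeve_3 and gauge_plate below 0.006 m and angle between each of sleeve_3, sleeve_1's own z axis and vertical below 0.15 rad and x of sleeve_1 in the frame of ready_tray between -0.075 and 0.075 m and y of sleeve_1 in the frame of ready_tray between -0.025 and 0.025 m and z of sleeve_1 in the frame of ready_tray below 0.01 m and linear speed of sleeve_1 below 0.03 m/s and contact force between sleeve_1 and the fingers below 0.1 N) or (z of sleeve_3 in the frame of gauge_plate below 0.029 m and horizontal distance between sleeve_3 and gauge_plate below 0.006 m and angle between each of sleeve_3, sleeve_2's own z axis and vertical below 0.15 rad and x of sleeve_2 in the frame of ready_tray between -0.075 and 0.075 m and y of sleeve_2 in the frame of ready_tray between -0.025 and 0.025 m and z of sleeve_2 in the frame of ready_tray below 0.01 m and linear speed of sleeve_2 below 0.03 m/s and contact force between sleeve_2 and the fingers below 0.1 N))), for 0.1 s.
3. two sleeves stand in their right trays and the third is on the pin as far as it will go (((z of sleeve_1 in the frame of gauge_plate below 0.005 m and horizontal distance between sleeve_1 and gauge_plate below 0.006 m and angle between each of sleeve_1, sleeve_2, sleeve_3's own z axis and vertical below 0.15 rad and x of sleeve_2 in the frame of ready_tray between -0.075 and 0.075 m and y of sleeve_2 in the frame of ready_tray between -0.025 and 0.025 m and z of sleeve_2 in the frame of ready_tray below 0.01 m and linear speed of each of sleeve_2, sleeve_3 below 0.03 m/s and contact force between each of sleeve_2, sleeve_3 and the fingers below 0.1 N and x of sleeve_3 in the frame of soak_tray between -0.075 and 0.075 m and y of sleeve_3 in the frame of soak_tray between -0.025 and 0.025 m and z of sleeve_3 in the frame of soak_tray below 0.01 m) or (z of sleeve_2 in the frame of gauge_plate below 0.005 m and horizontal distance between sleeve_2 and gauge_plate below 0.006 m and angle between each of sleeve_2, sleeve_1, sleeve_3's own z axis and vertical below 0.15 rad and x of sleeve_1 in the frame of ready_tray between -0.075 and 0.075 m and y of sleeve_1 in the frame of ready_tray between -0.025 and 0.025 m and z of sleeve_1 in the frame of ready_tray below 0.01 m and linear speed of each of sleeve_1, sleeve_3 below 0.03 m/s and contact force between each of sleeve_1, sleeve_3 and the fingers below 0.1 N and x of sleeve_3 in the frame of soak_tray between -0.075 and 0.075 m and y of sleeve_3 in the frame of soak_tray between -0.025 and 0.025 m and z of sleeve_3 in the frame of soak_tray below 0.01 m) or (z of sleeve_3 in the frame of gauge_plate below 0.029 m and horizontal distance between sleeve_3 and gauge_plate below 0.006 m and angle between each of sleeve_3, sleeve_1, sleeve_2's own z axis and vertical below 0.15 rad and x of sleeve_1 in the frame of ready_tray between -0.075 and 0.075 m and y of sleeve_1 in the frame of ready_tray between -0.025 and 0.025 m and z of each of sleeve_1, sleeve_2 in the frame of ready_tray below 0.01 m and linear speed of each of sleeve_1, sleeve_2 below 0.03 m/s and contact force between each of sleeve_1, sleeve_2 and the fingers below 0.1 N and x of sleeve_2 in the frame of ready_tray between -0.075 and 0.075 m and y of sleeve_2 in the frame of ready_tray between -0.025 and 0.025 m))), for 0.1 s.
At the end, for the whole second after the job is handed in: every sleeve that went fully down the pin stands in the green tray and every sleeve that stopped part-way stands in the orange tray: upright within 0.15 rad, underside within 6 mm of the tray floor, at rest and released (x of sleeve_1 in the frame of ready_tray between -0.075 and 0.075 m and y of sleeve_1 in the frame of ready_tray between -0.025 and 0.025 m and z of each of sleeve_1, sleeve_2 in the frame of ready_tray below 0.01 m and angle between each of sleeve_1, sleeve_2, sleeve_3's own z axis and vertical below 0.15 rad and linear speed of each of sleeve_1, sleeve_2, sleeve_3 below 0.03 m/s and contact force between each of sleeve_1, sleeve_2, sleeve_3 and the fingers below 0.1 N and x of sleeve_2 in the frame of ready_tray between -0.075 and 0.075 m and y of sleeve_2 in the frame of ready_tray between -0.025 and 0.025 m and x of sleeve_3 in the frame of soak_tray between -0.075 and 0.075 m and y of sleeve_3 in the frame of soak_tray between -0.025 and 0.025 m and z of sleeve_3 in the frame of soak_tray below 0.01 m); the robot touches nothing.
It fails at once if the paint bottle is pushed more than 25 mm or tipped (distance of paint_bottle from where it was at the start of the episode above 0.025 m or angle between paint_bottle's own z axis and vertical above 0.4 rad).
It fails at once if the water cup is pushed more than 25 mm or tipped (distance of water_cup from where it was at the start of the episode above 0.025 m or angle between water_cup's own z axis and vertical above 0.4 rad).
It fails at once if the jar red is pushed more than 25 mm or tipped (distance of jar_red from where it was at the start of the episode above 0.025 m or angle between jar_red's own z axis and vertical above 0.4 rad).
It fails at once if the jar purple is pushed more than 25 mm or tipped (distance of jar_purple from where it was at the start of the episode above 0.025 m or angle between jar_purple's own z axis and vertical above 0.4 rad).
It fails at once if the gauge is pressed with more than 90 N (contact force between gauge and anything else above 90 N).
It also fails if it takes over 72 s, if anything falls off the work surface, if the arm or the gripper's body presses on something with over 40 N, if the wrist force passes 120 N, or if a joint passes its speed limit or range.

## Working session

There is one attempt and no reset: what is moved stays moved. The work goes in short steps, each a Python script; the robot and the scene stay as the last script left them, time stands still between calls to the robot, and variables do not carry over. Pictures are saved under pics/ and viewed, at most 10 in all, crops included, and the job is handed in when it is done.

```bash
ls; mkdir -p pics; python3 - <<'E'
from plant import bot
import cv2
for n in("top","side"):
    im=bot.camera(n); cv2.imwrite(f"pics/{n}0.png",im[:,:,::-1]); c=bot.get_calibration(n); print(n,c)
print(bot.get_calibration("wrist")); print(bot.read_state())
E
```

```text
pics
top {'fx': 480.0017455196226, 'fy': 480.0017455196226, 'cx': 252.10984438599536, 'cy': 194.1308027499452, 'view': array([[-1.95765150e-02, -9.99539549e-01, -2.31829899e-02,
         3.45846509e+01],
       [ 9.85427634e-01, -2.32083622e-02,  1.68504451e-01,
        -5.50454777e+02],
       [-1.68964902e-01, -1.95464290e-02,  9.85428231e-01,
        -1.14499894e+03],
       [ 0.00000000e+00,  0.00000000e+00,  0.00000000e+00,
         1.00000000e+00]])}
side {'fx': 446.94705719985313, 'fy': 446.94705719985313, 'cx': 251.20285753789537, 'cy': 189.6902568462043, 'view': array([[-9.74917550e-01, -2.22381196e-01, -9.07599941e-03,
         5.31738618e+02],
       [ 1.26373881e-01, -5.86668583e-01,  7.99906004e-01,
        -9.93398168e+01],
       [-1.83208657e-01,  7.78695433e-01,  6.00056673e-01,
        -8.80361984e+02],
       [ 0.00000000e+00,  0.00000000e+00,  0.00000000e+00,
         1.00000000e+00]])}
{'fx': 297.3186396354542, 'fy': 297.3186396354542, 'cx': 258.2323336363594, 'cy': 191.81145783213782, 'T_tool_cam': array([[ 9.48058672e-04,  9.62589023e-01,  2.70963971e-01,
     
[... 267 characters left out ...]
00e+00]])}
{'t': 0.1, 'joint_pos': array([-8.76903193e-01,  3.59326142e-01,  1.11196698e-02, -3.18236104e-04,
       -1.22410041e+00, -2.88100695e-01]), 'qvel': array([ 0.00168807, -0.00028327,  0.0013691 ,  0.00097176, -0.00090096,
        0.00035224]), 'tau': array([-9.83222890e-04, -5.84162486e+01,  2.93753529e+01,  7.01564714e+00,
        1.02001344e-02, -6.47029242e-05]), 'tcp_pos': array([ 266.2188457 , -619.72231119,  186.49423188]), 'eef_rot': array([-2.01453853e-01,  9.79497704e-01,  7.36591520e-04, -2.24181067e-04]), 'contact_force': array([0.45483647, 0.1829322 , 0.23522323]), 'moment': array([ 0.0297817 ,  0.031181  , -0.02216105]), 'finger_force': 0.0, 'width': 87.7032280548438}
```

View pics/top0.png

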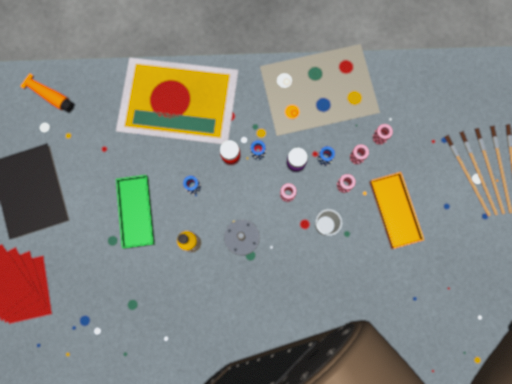

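View pics/side0.png

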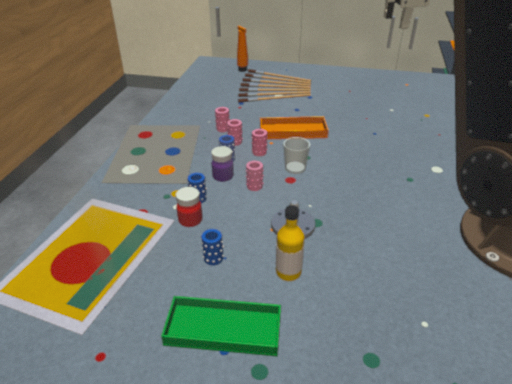

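Candidates in the top view: blue tubes at (192,184), (258,149) and (327,155) are the ones I want. The pink look-alikes at (289,191), (347,182), (360,152) and (384,132) are to be left alone. Jars are at (230,151) and (297,158), the bottle at (188,240), the cup at (329,222), the gauge at (242,237), the green tray at (135,212) and the orange tray at (397,210).

```bash
cat > h.py <<'E'
from plant import bot
import numpy as np, cv2
from scipy.spatial.transform import Rotation as R
def ray(name,uv,st=None):
    c=bot.get_calibration(name); x=(uv[0]-c['cx'])/c['fx']; y=(uv[1]-c['cy'])/c['fy']
    if name=='wrist':
        r=np.hypot(x,y)+1e-12; d=np.array([x/r*np.sin(r),-y/r*np.sin(r),-np.cos(r)])
        T=np.eye(4);T[:3,:3]=R.from_quat(st['eef_rot']).as_matrix();T[:3,3]=st['tcp_pos']; T=T@c['T_tool_cam']
    else: d=np.array([x,-y,-1.]); T=np.linalg.inv(c['view'])
    return T[:3,3],T[:3,:3]@d
def onplane(name,uv,z,st=None):
    o,d=ray(name,uv,st); return (o+d*(z-o[2])/d[2])[:2]
def proj(name,p,st=None):
    c=bot.get_calibration(name)
    if name=='wrist':
        T=np.eye(4);T[:3,:3]=R.from_quat(st['eef_rot']).as_matrix();T[:3,3]=st['tcp_pos']; V=np.linalg.inv(T@c['T_tool_cam'])
    else: V=c['view']
    q=V[:3,:3]@p+V[:3,3]; x,y,z=q[0],-q[1],-q[2]
    if name=='wrist':
        r=np.hypot(x,y); th=np.arctan2(r,z); x,y=x/r*th,y/r*th
    else: x,y=x/z,y/z
    return np.array([c['cx']+c['fx']*x,c['cy']+c['fy']*y])
def down(a):  # tool pointing down, closing axis y at world angle a
    y=np.array([np.cos(a),np.sin(a),0]); z=np.array([0,0,-1.]); return R.from_matrix(np.c_[np.cross(y,z),y,z]).as_quat()
def mask(im,lo,hi):
    return cv2.inRange(cv2.cvtColor(im,cv2.COLOR_RGB2HSV),np.array(lo),np.array(hi))
def blobs(m,amin=60):
    cs=cv2.findContours(m,cv2.RETR_EXTERNAL,cv2.CHAIN_APPROX_NONE)[0]
    return [c for c in cs if cv2.contourArea(c)>amin]
BLUE=((102,120,60),(122,255,255))
E
python3 - <<'E'
from h import *
im=cv2.cvtColor(cv2.imread('pics/top0.png'),cv2.COLOR_BGR2RGB)
for n,px,z in[('s',(192,183),55),('s',(258,148),55),('s',(327,154),55),('gauge',(242,237),14),('gaugetip',(241,236),64),('bottle',(183,239),150),('cup',(329,220),60),('red',(230,149),70),('purple',(297,156),70),('pink',(289,190),55),('pink',(347,181),55)]:
    print(n,onplane('top',px,z).round())
for n,lo,hi in[('green',(50,120,80),(75,255,255)),('orange',(12,180,150),(22,255,255))]:
    for c in blobs(mask(im,lo,hi),800):
        b=cv2.boxPoints(cv2.minAreaRect(c)); P=np.array([onplane('top',p,20) for p in b]); print(n,cv2.minAreaRect(c),P.mean(0).round(),P.round().tolist())
for c in blobs(mask(im,*BLUE),30): print('blue',cv2.minEnclosingCircle(c),cv2.contourArea(c))
for p in[(450,70,200),(540,0,200)]:
  for a in(0,np.pi,np.pi/2,-np.pi/2): print(p,a,bot.solve_ik(p,down(a)))
E
```

```text
s [581. 171.]
s [667.   5.]
s [ 647. -166.]
gauge [448.  51.]
gaugetip [446.  51.]
bottle [435. 177.]
cup [ 481. -163.]
red [662.  75.]
purple [640. -90.]
pink [558. -69.]
pink [ 577. -212.]
green ((134.30111694335938, 211.16180419921875), (70.5379638671875, 32.32990264892578), 84.5596694946289) [520. 324.] [[607.0, 376.0], [613.0, 292.0], [433.0, 272.0], [427.0, 353.0]]
orange ((396.3500061035156, 210.0500030517578), (71.15123748779297, 30.990318298339844), 71.56504821777344) [ 508. -338.] [[582.0, -278.0], [606.0, -353.0], [433.0, -397.0], [410.0, -323.0]]
blue ((84.5625, 320.125), 4.64574670791626) 53.0
blue ((190.5, 183.0), 7.632268905639648) 158.0
blue ((326.822021484375, 153.58474731445312), 7.629274368286133) 155.5
blue ((257.67431640625, 147.55503845214844), 7.562169551849365) 148.5
blue ((322.9285583496094, 104.21428680419922), 6.328700065612793) 106.0
(450, 70, 200) 0 [ 0.58903959 -0.0214296  -0.42726001  0.         -1.16496591  2.55255307]
(450, 70, 200) 3.141592653589793 [ 0.58903959 -0.0214296  -0.42726001  0.         -1.16496591 -0.58903959]
(450, 70, 200) 1.5707963267948966 [ 0.58903959 -0.0214296  -0.42726001  0.         -1.16496591 -2.15983591]
(450, 70, 200) -1.5707963267948966 [ 0.58903959 -0.0214296  -0.42726001  0.         -1.16496591  0.98175674]
(540, 0, 200) 0 [ 0.36311216  0.12804356 -0.26657553  0.         -1.17617724  2.77848049]
(540, 0, 200) 3.141592653589793 [ 0.36311216  0.12804356 -0.26657553  0.         -1.17617724 -0.36311216]
(540, 0, 200) 1.5707963267948966 [ 0.36311216  0.12804356 -0.26657553  0.         -1.17617724 -1.93390849]
(540, 0, 200) -1.5707963267948966 [ 0.36311216  0.12804356 -0.26657553  0.         -1.17617724  1.20768416]
```

```bash
python3 - <<'E'
from h import *
q=down(np.pi)
st=bot.read_state(); p=st['tcp_pos']; 
bot.line_to([p[0],p[1],260],200)
ims=[]
for n,x,y,z in[('s3',647,-166,155),('s2',667,5,155),('s1',581,171,155),('g',447,51,159)]:
    bot.move_ptp([x,y,220],q); bot.line_to([x,y,z],200); bot.pause(.15)
    st=bot.read_state(); im=bot.camera('wrist'); cv2.imwrite(f'pics/w_{n}.png',im[:,:,::-1])
    np.save(f'pics/w_{n}.npy',dict(tcp_pos=st['tcp_pos'],eef_rot=st['eef_rot'])); print(n,st['t'],st['tcp_pos'],st['width'],proj('wrist',np.array([x,y,60.]),st))
    ims.append(im[70:330,100:420,::-1])
    bot.line_to([x,y,220],250)
cv2.imwrite('pics/mos.png',np.vstack([np.hstack(ims[:2]),np.hstack(ims[2:])]))
E
```

```text
s3 3.3667 [ 648.16019476 -166.42733871  157.05700224] 87.56500582833358 [258.5900375  182.29492602]
s2 5.175 [668.16558965   4.7034159  156.99212746] 87.33415484056721 [258.5839744  182.11534768]
s1 7.0333 [582.21757747 171.11475137 156.71205304] 87.55585057401099 [258.58852814 181.72322097]
g 8.85 [448.15087827  51.568715   160.24037779] 87.57069377079087 [258.47178146 180.52143458]
```

View pics/mos.png

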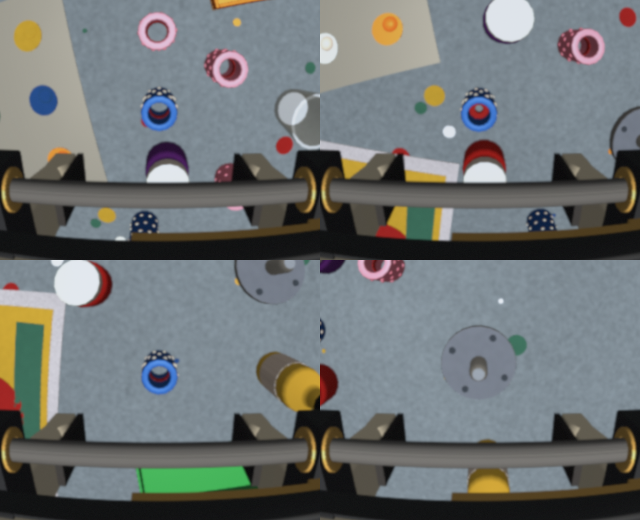

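The crops show the bright blue top ring near (259,182) in each sleeve view and the light pin tip near (258,183) in the gauge view. All three blue sleeves are confirmed, with pink ones nearby. I'll fit these features next.

```bash
cat >> h.py <<'E'
def near(m,uv,amin,rmax=40):
    b=[(np.hypot(*(np.array(cv2.minEnclosingCircle(c)[0])-uv)),c) for c in blobs(m,amin)]
    b=[x for x in b if x[0]<rmax]; return min(b,key=lambda x:x[0])[1] if b else None
def ring(im,uv=(258,182)):  # bright blue top face of a sleeve -> ellipse
    c=near(mask(im,(98,110,170),(118,255,255)),uv,150); return None if c is None else cv2.fitEllipse(c)
E
python3 - <<'E'
from h import *
for n in('s1','s2','s3','g'):
    im=cv2.cvtColor(cv2.imread(f'pics/w_{n}.png'),cv2.COLOR_BGR2RGB); st=np.load(f'pics/w_{n}.npy',allow_pickle=True).item()
    if n!='g':
        e=ring(im); print(n,e, onplane('wrist',e[0],60,st).round(1)-st['tcp_pos'][:2], onplane('wrist',e[0],60,st).round(1)); continue
    g=cv2.cvtColor(im,cv2.COLOR_RGB2GRAY); print(g[170:200,248:268:1][::2])
    for th in(140,150,160,170,180):
        m=np.zeros_like(g); m[150:215,225:290]=(g[150:215,225:290]>th)*255
        for c in blobs(m,20): print(th,cv2.minEnclosingCircle(c),cv2.contourArea(c))
    # base disc
    m=cv2.Canny(g,40,100); 
    print(cv2.HoughCircles(cv2.GaussianBlur(g,(5,5),0),cv2.HOUGH_GRADIENT,1,50,param1=80,param2=20,minRadius=30,maxRadius=45))
    print(onplane('wrist',(258,183),64,st), proj('wrist',np.array([448.,51.,14.]),st))
E
```

```text
s1 ((259.0267028808594, 186.7141876220703), (33.501773834228516, 34.306617736816406), 90.01251983642578) [-1.71757747  5.18524863] [580.5 176.3]
s2 ((258.5968017578125, 184.00889587402344), (33.39915084838867, 34.13016128540039), 77.02764892578125) [-1.16558965  2.2965841 ] [667.   7.]
s3 ((258.8205261230469, 183.21356201171875), (33.36286544799805, 34.41384506225586), 99.55094909667969) [-1.36019476  1.42733871] [ 646.8 -165. ]
[[129 126 115  99  83  76  76  77  79  80  80  80  80  80  79  78  83  95
  112 124]
 [126 117 100  83  76  77  78  81  82  83  83  83  84  83  81  80  80  84
   99 117]
 [125 113  93  79  78  82  86  89  92  93  94  94  93  91  89  85  82  84
   94 111]
 [122 110  91  83  87  91  97 102 107 109 110 110 109 106 102  97  92  88
   94 109]
 [119 104  91  90  98 109 117 127 135 139 140 140 137 131 121 111 103  95
   95 107]
 [116 103  93 100 116 134 151 159 162 163 163 161 160 157 147 134 117 104
   98 108]
 [118 106  98 111 133 154 162 165 165 166 166 166 166 166 163 157 140 117
  102 108]
 [121 110 101 114 139 157 164 165 165 165 164 165 165 166 165 160 146 12
[... 379 characters left out ...]
129 128 129 129 129 129 129 129 129 129 129 129
  129 128]
 [121 127 130 129 129 129 128 127 128 129 129 129 129 129 129 128 128 128
  128 128]
 [108 123 127 129 129 128 128 128 128 128 128 128 129 128 128 129 128 128
  128 128]]
140 ((257.5, 212.0), 9.708344459533691) 23.0
140 ((286.18182373046875, 206.72727966308594), 6.383191108703613) 37.0
140 ((235.0, 206.0), 12.80634880065918) 143.5
140 ((258.12921142578125, 184.03932189941406), 5.9621758460998535) 96.0
150 ((258.0, 183.75), 5.483028411865234) 80.5
160 ((258.0, 184.0), 4.472236156463623) 54.0
[[[ 66.5 250.5  44.4]
  [138.5 260.5  37.7]
  [383.5 261.5  31.9]
  [457.5 262.5  30.9]]]
[447.47072869  52.62980106] [257.67387673 171.38820905]
```

```bash
cat >> h.py <<'E'
Q=down(np.pi); OFF=26   # TCP height above sleeve underside
GREEN=np.array([520,324.]),np.array([.993,.12]); ORANGE=np.array([508,-338.]),np.array([.968,.253])
F=lambda: bot.read_state()['contact_force']
def pick(xy,g):
    bot.move_gripper(60,25); bot.move_ptp([*xy,200],Q)
    bot.line_to([*xy,100],250); bot.line_to([*xy,OFF],120); bot.pause(.1); bot.move_gripper(20,25)
    s=bot.read_state(); print('grip',s['width'],s['finger_force'],s['t'])
    bot.line_to([*xy,120],200); bot.line_to([*xy,205],300); bot.move_ptp([*g,205],Q); bot.line_to([*g,100],250); bot.pause(.15)
def descend(g,z0,z1,step,f0,lim,v=60):
    z=z0
    while z>z1:
        z=max(z-step,z1); bot.line_to([*g,z],v); f=F()-f0
        if abs(f[2])>lim or np.hypot(*f[:2])>lim: print('stop',z,f.round(1)); return z
    print('reached',z,f.round(1)); return z
E
python3 - <<'E'
from h import *
st=np.load('pics/w_g.npy',allow_pickle=True).item()
d=onplane('wrist',(258.1,184.0),64,st)-st['tcp_pos'][:2]; g=np.array([447,51])+d; print('g',g); np.save('g.npy',g)
pick((581-1.7,171+5.2),g); f0=F(); print(f0.round(1))
z=descend(g,100,78,11,f0,12); print(bot.read_state()['tcp_pos'].round(1),bot.read_state()['t'])
for n in('wrist','side'): cv2.imwrite(f'pics/i1_{n}.png',bot.camera(n)[:,:,::-1])
E
```

```text
g [446.21682044  53.10977537]
grip 20.062278363009554 0.0 13.0167
[ 0.  -0.5  0.3]
reached 78 [-0.2  0.  -0. ]
[445.8  52.9  77.5] 16.2083
```

```bash
python3 - <<'E'
import cv2,numpy as np
a=cv2.imread('pics/i1_wrist.png')[40:380,60:460];b=cv2.imread('pics/i1_side.png')[60:360,100:500]
b=cv2.copyMakeBorder(b,0,40,0,0,0);cv2.imwrite('pics/m2.png',np.hstack([a,b]))
E
```

```text
(no output)
```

View pics/m2.png

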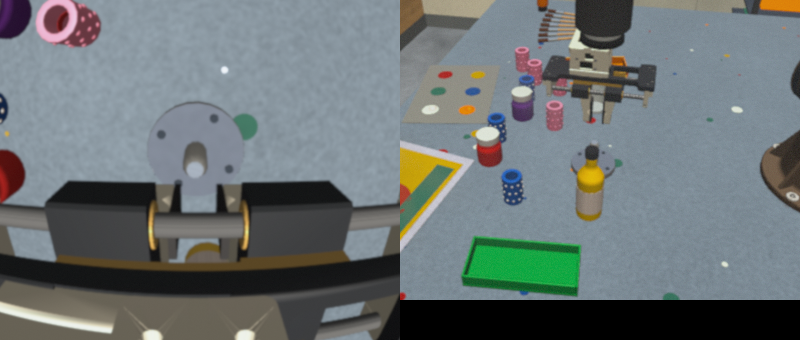

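The fingers closed on nothing: sleeve 1 still stands where it was and the tips look offset from the pin. I'll check the geometry by projecting the TCP.

```bash
python3 - <<'E'
from h import *
st=bot.read_state(); p=st['tcp_pos']; print(p,R.from_quat(st['eef_rot']).as_matrix().round(3), st['joint_pos'])
print('wrist tcp',proj('wrist',p,st),'pin',proj('wrist',np.array([446,53,64.]),st),'side tcp',proj('side',p),'pin tip side',proj('side',np.array([446,53,64.])),'s1',proj('side',np.array([580,176,60.])),proj('top',p),proj('top',np.array([446,53,64.])))
im=bot.camera('wrist'); im2=im.copy()
u=proj('wrist',p,st).astype(int); cv2.circle(im,tuple(map(int,u)),4,(255,0,0),1)
s=bot.camera('side'); u=proj('side',p); cv2.circle(s,tuple(map(int,u)),4,(255,0,0),1)
t=bot.camera('top'); u=proj('top',p); cv2.circle(t,tuple(map(int,u)),4,(255,0,0),1)
A=cv2.resize(s[60:260,200:400],(400,400)); B=im[0:384,60:460]; B=cv2.copyMakeBorder(B,0,16,0,0,cv2.BORDER_CONSTANT)
cv2.imwrite('pics/m3.png',np.hstack([A,B])[:,:,::-1]); cv2.imwrite('pics/m3t.png',t[:,:,::-1])
E
```

```text
[446.25521916  53.09877047  77.96666233] [[ 0. -1. -0.]
 [-1. -0. -0.]
 [ 0.  0. -1.]] [ 5.59451611e-01  9.20658148e-02 -6.19271299e-01  1.06201356e-04
 -8.59678419e-01 -5.59425734e-01]
wrist tcp [256.65057202 214.62449124] pin [257.08812298 208.1104379 ] side tcp [294.24169701 195.68893996] pin tip side [294.03281611 201.27752838] s1 [210.88094356 234.35494263] [239.93446725 235.56229599] [240.25581776 236.15014162]
```

View pics/m3.png

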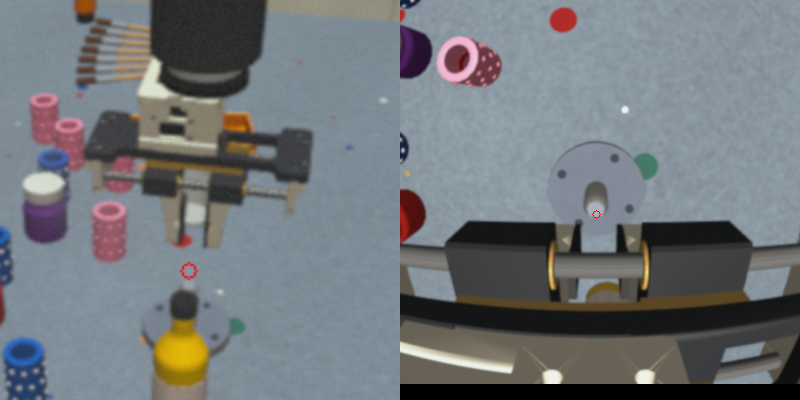

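The side and wrist views agree on one thing: the real finger ends sit roughly 35–40 mm above the reported TCP, with no lateral error. That explains the empty grasp above sleeve 1. I'll go back and descend with force checks.

```bash
python3 - <<'E'
from h import *
xy=(579.3,176.2); g=np.load('g.npy')
bot.line_to([*g,200],300); bot.move_gripper(60,25); bot.move_ptp([*xy,200],Q); bot.line_to([*xy,26],300); bot.pause(.1); f0=F()
z=descend(xy,26,2,6,f0,4); s=bot.read_state(); print(s['tcp_pos'],s['t'])
a=bot.camera('side'); 
if z<=2:
    bot.move_gripper(20,25); s=bot.read_state(); print('grip',s['width'],s['finger_force'],s['t'])
b=bot.camera('wrist')
A=cv2.resize(a[100:300,100:300],(400,400)); B=cv2.copyMakeBorder(b[:,60:460],0,16,0,0,cv2.BORDER_CONSTANT)
cv2.imwrite('pics/m4.png',np.hstack([A,B])[:,:,::-1])
E
```

```text
reached 2 [ 0.4 -1.2 -0. ]
[578.95723586 175.99529142   1.47117481] 20.4583
grip 37.561600839746724 24.989163405261934 21.0167
```

View pics/m4.png

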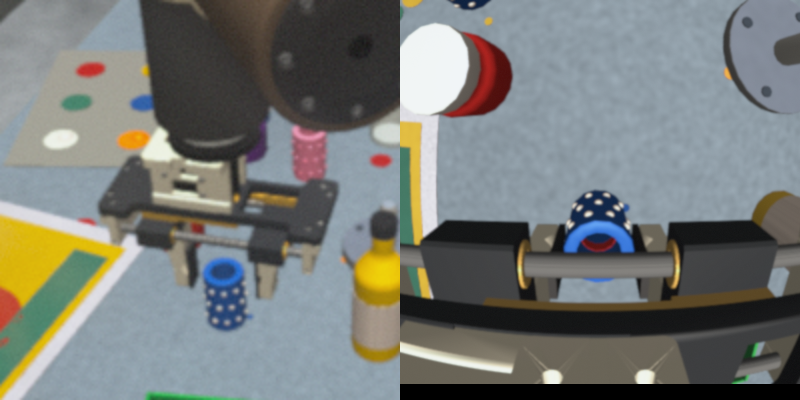

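Sleeve gripped at a width of 37.6 mm, so the finger ends are indeed about 38 mm above the TCP. I'll regrip lower, then insert it.

```bash
cat >> h.py <<'E'
OFF=-10
def insert(g):
    bot.line_to([*g,64],250); bot.pause(.1); f0=F()
    z=descend(g,64,33,8,f0,10,90)
    if z>33: return 'early',z,f0
    z=descend(g,33,24,2.5,f0,7,50)
    if z>24: return 'crust',z,f0
    z=descend(g,24,8,8,f0,10,80)
    if z>8: return 'early',z,f0
    z=descend(g,8,2,2,f0,7,50); return 'full',z,f0
def place(g,tray,k):
    p=tray[0]+tray[1]*k; h=165 if p[1]>0 else 105
    bot.line_to([*g,h],350); bot.move_ptp([*p,h],Q)
    bot.line_to([*p,4+OFF+15],350); bot.line_to([*p,4+OFF+1],60); bot.pause(.1); bot.move_gripper(58)
    bot.line_to([*p,h],350); print('placed',p,bot.read_state()['t'])
def grasp(xy,h):
    bot.move_ptp([*xy,h],Q); bot.line_to([*xy,60],350); bot.line_to([*xy,OFF],150); bot.pause(.05); bot.move_gripper(20,25)
    s=bot.read_state(); print('grip',s['width'],s['finger_force'],s['t']); return 36<s['width']<40
def carry(xy,g):
    bot.line_to([*xy,110],300); bot.move_ptp([*g,110],Q)
E
python3 - <<'E'
from h import *
xy=(579.3,176.2); g=np.load('g.npy')
bot.move_gripper(56); f0=F()
z=descend(xy,2,OFF,6,f0,4)
bot.move_gripper(20,25); s=bot.read_state(); print('grip',s['width'],s['t'])
carry(xy,g); r=insert(g); print(r,bot.read_state()['tcp_pos'],bot.read_state()['t'])
cv2.imwrite('pics/i2_side.png',cv2.resize(bot.camera('side')[120:280,200:400],(600,480))[:,:,::-1])
E
```

```text
reached -10 [ 0.1 -0.8 -0.2]
grip 38.049978971926414 22.5917
reached 33 [ 2.6  0.7 -2.3]
reached 24 [ 5.9 -0.5 -0. ]
reached 8 [ 8.2  0.2 -3.5]
stop 6 [ 7.   0.3 -3.1]
('full', 6, array([ 0.21347537, -0.47297461, -0.72952471])) [446.83619657  53.39146297   5.6411354 ] 27.0833
```

View pics/i2_side.png

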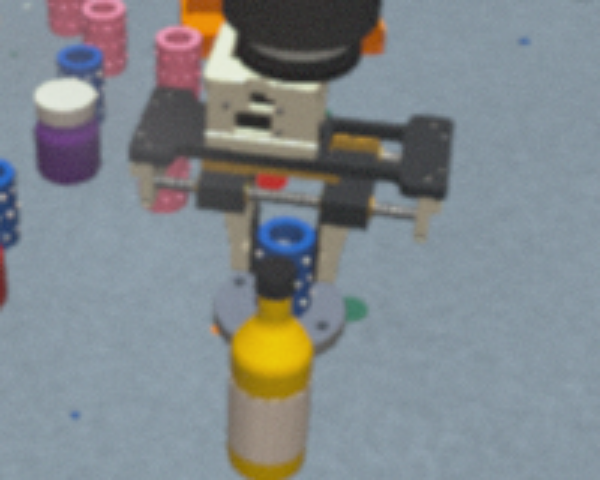

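The sleeve is down beside the plate with a sideways force in +x of 7 N, so the pin is slightly further +x. I'll shift, finish the seating, and place it in the green tray.

```bash
python3 - <<'E'
from h import *
g=np.load('g.npy'); f0=np.array([.2,-.5,-.7])
g=g+[1.2,0]; bot.line_to([*g,6],30); print((F()-f0).round(1)); np.save('g.npy',g)
for z in(5,4,3):
    bot.line_to([*g,z],30); f=F()-f0; print(z,f.round(1))
    if abs(f[2])>7: break
bot.pause(.12)
place(g,GREEN,55)
xy=np.array([667-1.2,5+2.3]); ok=grasp(xy,165)
if ok:
    carry(xy,g); print(insert(g),bot.read_state()['t'],(F()).round(1))
cv2.imwrite('pics/i3.png',np.hstack([bot.camera('side'),bot.camera('top')])[60:330,50:,::-1][:,:800])
E
```

```text
[ 3.   2.6 -1.6]
5 [ 2.9  2.1 -1.4]
4 [0.7 1.3 4.5]
3 [-3.9  1.5 17.1]
placed [574.615 330.6  ] 32.3417
grip 38.15308638695763 25.001435328740627 35.2
reached 33 [ 0.7 -0.7 -0.8]
stop 28.0 [-5.3 -0.4 14.3]
('crust', 28.0, array([ 0.06433551,  0.21632536, -0.41375072])) 38.575 [-5.2 -0.2 13.9]
```

View pics/i3.png

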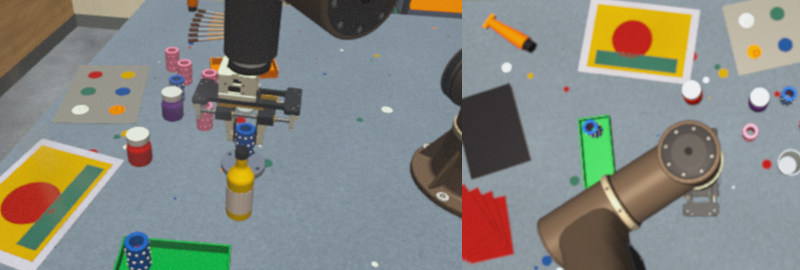

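Sleeve 1 stands in the green tray at (137,250) in the side view and (593,128) in the top view. The second sleeve is stopped high on the pin at (245,138), so it is crusted and goes to orange.

```bash
python3 - <<'E'
from h import *
g=np.load('g.npy')
place(g,ORANGE,-30)
xy=np.array([647-1.4,-166+1.4]); ok=grasp(xy,120)
if ok:
    carry(xy,g); r=insert(g); print(r,bot.read_state()['t'],F().round(1))
cv2.imwrite('pics/i4.png',np.hstack([bot.camera('side'),bot.camera('top')])[60:330,110:910,::-1])
E
```

```text
placed [ 478.96 -345.59] 42.5
grip 38.51002423556717 25.00145612284541 44.9417
reached 33 [-1.5  0.2 -0.3]
reached 24 [ 0.2 -0.5 -0.9]
reached 8 [-0.3 -0.4 -1.5]
stop 4 [-3.3  0.7  8.2]
('full', 4, array([ 0.52148554, -0.01845199,  0.63747855])) 50.0583 [-2.8  0.7  8.8]
```

View pics/i4.png

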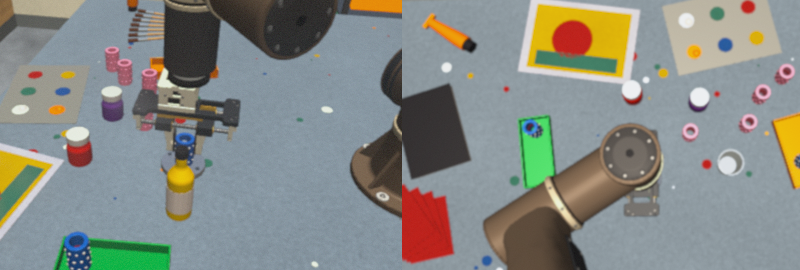

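The third sleeve is fully down at (185,148) and the bystanders are untouched. The orange sleeve is outside this crop, so I'll check it by mask before continuing.

```bash
python3 - <<'E'
from h import *
t=bot.camera('top'); s=bot.camera('side')
for c in blobs(mask(t,*BLUE),60): print('top',np.round(cv2.minEnclosingCircle(c)[0]),onplane('top',cv2.minEnclosingCircle(c)[0],60).round())
print('exp',proj('top',np.array([479,-346,64.])),proj('side',np.array([479,-346,64.])))
u=proj('top',np.array([479,-346,35.])).astype(int)
A=t[u[1]-40:u[1]+40,u[0]-50:u[0]+50]; u=proj('side',np.array([479,-346,35.])).astype(int); B=s[max(u[1]-40,0):u[1]+40,u[0]-50:u[0]+50]
cv2.imwrite('pics/o.png',np.hstack([cv2.resize(A,(400,320)),cv2.resize(B,(400,320))])[:,:,::-1])
bot.pause(.05)
E
```

```text
top [405. 219.] [ 479. -346.]
top [128. 187.] [575. 328.]
top [323. 104.] [ 775. -161.]
exp [405.5491521  218.88463731] [303.79991681 109.41545777]
```

View pics/o.png

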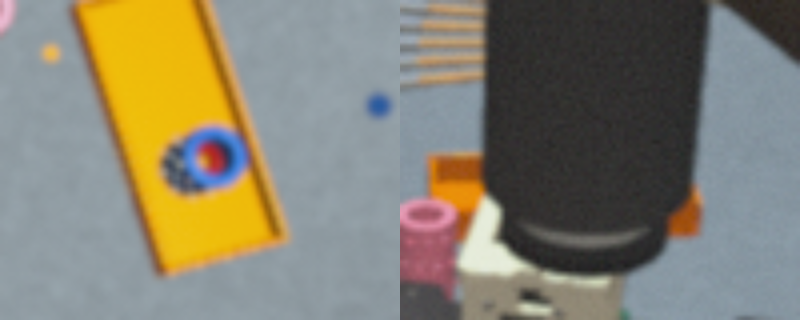

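The crop shows the crusted sleeve, with a reddish crust in its bore, standing upright in the orange tray. Now I'll place the last one and hand in after a mask check.

```bash
python3 - <<'E'
from h import *
g=np.load('g.npy')
place(g,GREEN,-50); bot.pause(.2)
s=bot.camera('side'); t=bot.camera('top')
for c in blobs(mask(s,*BLUE),60): print('side',np.round(cv2.minEnclosingCircle(c)[0]),cv2.contourArea(c))
for k in(55,-50):
    p=GREEN[0]+GREEN[1]*k; print('exp',proj('side',np.array([*p,64.])),proj('side',np.array([*p,4.])),bot.read_state()['t'])
for c in blobs(mask(t,*BLUE),60): print('top',onplane('top',cv2.minEnclosingCircle(c)[0],60).round())
E
```

```text
placed [470.35 318.  ] 54.2583
side [254. 317.] 691.5
side [188. 312.] 689.0
side [172. 151.] 61.5
side [303. 114.] 111.5
exp [184.74763651 299.50465587] [188.37949826 323.61220423] 54.5583
exp [252.44291343 304.80299575] [252.72029069 328.95690426] 54.5583
top [469. 315.]
top [ 479. -346.]
top [574. 329.]
top [ 775. -161.]
```

```bash
python3 -c "
from plant import bot
print(bot.close_job())"
```

```text
the job is handed in; nothing more can be done
None
```

The job is handed in at about 55 s of the 72 s limit: two sleeves went fully down the pin and stand in the green tray, and the crusted one stands in the orange tray; `close_job` returned no verdict, so the result itself is unconfirmed.

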